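# Catch muffins from the buffet chute in a serving dish

## Robot

A 7-joint arm with a two-finger parallel gripper is mounted at the origin on a cart in front of the work surface, level with it; the furniture and walls round the work are solid. World frame = base frame: x ahead of the robot, y to its left, z up, the work surface at z = 0. Lengths are in m, angles in rad, forces in N, time in s.
With the tool pointing down it reaches from about 0.425 to 0.95 m from the base axis. Payload 4.7 kg.
Tool frame: the origin (TCP) lies between the finger pads; the fingertips stand bot.finger_overhang ahead of it and the grasp point (between the pads) is the TCP (bot.finger_overhang is the distance from the TCP to the fingertips, in m); z points along the fingers, y is the direction in which the jaws open and shut (so a half turn about z gives the same grasp; the last joint's range is limited). The gripper opens to 85 mm and grips with 20 to 120 N. Pads are 22 mm wide; open, the fingers measure 114 mm over their backs; the gripper's body (76 mm by 85 mm) begins 54 mm behind the grasp point. The pads swing forward as they close: fully open they stand 13 mm farther back than shut.
Start: joints at [1.093, 0.469, -0.049, 1.532, 0.024, 1.141, -0.082], TCP at [0.293, -0.608, 0.25] pointing down, gripper open.
Joint ranges: [-2.59, 2.59], [-0.33, 1.99], [-1.39, 1.29], [0.1, 2.45], [-1.04, 4.18], [0.21, 1.99], [-2.66, 2.66]. Speed limits (rad/s): [2.57, 2.57, 3.14, 3.14, 3.14, 3.14, 3.14].

## Interface

Orientations are given as a unit quaternion [w, x, y, z].
In Python, from rig import bot, optics, job_done gives the robot as it stands.
- The arm moves only by the shell command python3 -m creep 'ROWS' [OPENING] [FORCE]. ROWS is JSON, a list of rows, each a list of 2 entries, a list of its own where there are three numbers: the shift along the tool's x, y, z in mm, then the turn about the tool's z in rad. A call has 1 to 8 rows; each row shifts and turns the commanded pose from where the row before left it, along the tool's axes as they then stand; what a row does not reach is not made up. A row lasts 1/12 s, in which the tool goes at most 41.7 mm and 7.16 degrees, less where a joint would pass 70% of its speed; a pose out of reach is approached as far as the arm can. A call with a gripper value outside its range is refused whole. OPENING is the opening in per cent of the stroke, from 0 (shut) to 100 (fully open), set as the call begins (- or left out, the last holds). The fingers move at their own pace and stop on an object; FORCE is the grip in N (left out, the last holds). Time passes only in rows, so rows that do not move let the fingers close. It gives the time, the measured TCP pose, the force and the opening at its end, in the units of the state.
- bot.get_state(): the state, without advancing time (a new reading comes with each control period).
- optics.grab_frame(name): name is "side" or "top"; returns the picture (420x560x3 uint8, blue, green, red); there is no depth.
- optics.get_calibration(name): a dict with "fx", "fy", "cx", "cy" (pixels), "k1" (the pictures are not rectified: a ray, as slopes to the right and down, at radius r is drawn at 1 + k1 r^2 times it, then the intrinsics apply), "T" (4x4, takes a point from camera to world coordinates). Camera axes: x right, y down, z forward; pixel columns grow to the right and rows downward; lengths in m; the calibration is good to about 2 mm. A picture is of the moment at which its call begins. get_calibration takes no time and is no camera call.
- job_done(): hands the job in, once; it reports no verdict.
The state is a dict: "t": time; "q": joint angles; "qvel": joint speeds; "effort": joint torques, N m; "eef_pos": TCP position; "tool_rot": TCP orientation; "wrist_force": force on the tool from outside, world axes, zero at the start; "wrist_torque": the same for the moment, N m; "gripper_width": finger opening in m.
Only numpy, scipy, OpenCV 4.12 (cv2) and the standard library are available. Lean on these libraries where they do the work, as an engineer would, in place of code of your own. Each camera call takes 0.05 s, during which the arm holds its last target. There are 200 camera calls.

## Task

Pick up the empty white dish by its tall sloping back panel, hold it in the air under the outlet of the steel muffin chute and push the chute's black paddle in with the front wall of the dish, so that the gate lifts and all three muffins slide into the dish. Then move the dish clear and put it, with the three muffins in it, back down flat on the wooden board and let go. Leave the pepper mill, the tealight glass and the bowl of jam where they are.

Things in the scene. Friction and masses are not known exactly. Their poses are not given: they have to be found in the camera images.
- dish: Loose white open dish, 0.24 kg: floor 130 x 130 x 5 mm, walls 45 mm high, front wall at its +x (outer face x = +69 mm). At -x a flat back panel, 130 mm wide (y) and 8 mm thick, rises from (x -60, z 0) and leans outward 35 deg from vertical to its top edge (x -132, z 102 mm): pinch it through its thickness with the tool tilted along it. Origin: middle of the underside, z up. Starts on the board.
- dish_grip (a point): Good grasp point: middle of the thickness of the dish's back panel, 30 mm below its top edge along the panel, at (-114, 0, 78) mm in the dish's frame. Axes as the dish's; the panel runs up and outward along (-0.574, 0, 0.819), its inner face's normal is (0.819, 0, 0.574).
- chute: Fixed steel muffin chute on legs, 250 mm high. Open trough, inside 54 mm wide, slopes down at 28 deg toward its own -x and ends at the lip; free air below the lip. Origin: on the table straight below the lip; x from the outlet back to the upper end, z up. A plate gate 12 mm up the trough holds the muffins; its guide frame stands over the lip, up to 240 mm over the table, reaching to x = -50 mm.
- lip (a point): Middle of the lower end edge of the trough floor, where the muffins fall off: 135 mm over the table, at (0, 0, 135) mm in the chute's frame. Keep the rim of the dish 35 to 55 mm lower than the lip: closer, a piled muffin can block the outlet.
- paddle: Black upright push plate under the lip, 64 mm wide, 70 mm high (56 to 126 mm over the table). Origin: on the middle line of its front face, which looks to the chute's -x; at rest 25 mm behind the lip (chute x = +25 mm), 101 mm over the table. Axes as the chute's; it slides along the chute's +x when pushed.
- paddle_push (a joint): How far the paddle is pushed in, m: 0 at rest, 0.022 at its stop; a spring (about 2 to 4 N) brings it back. The gate rises 2.5 mm for each mm; from 0.016 on a muffin passes freely.
- board: Fixed rectangular wooden serving board 235 mm (x) x 385 mm (y) x 22 mm. Origin: centre of the underside, on the table; its top is at z = 22 mm.
- muffin_a: Loose small muffin in a paper case, 42 mm across, 33 mm high, about 0.04 kg; the lowest in the chute. Origin: centre of its underside.
- muffin_b: The same, the middle one in the chute.
- muffin_c: The same, the uppermost in the chute.
- pepper_mill: Loose turned wooden pepper mill, 53 mm across, 155 mm high, a bystander. Origin: centre of the underside.
- tealight: Loose clear tealight glass, 60 mm across, 64 mm high, a bystander. Origin: centre of the underside.
- jam_bowl: Loose white bowl of jam, 141 mm across, 64 mm high, a bystander. Origin: centre of the underside.
Not all that is in view belongs to the job. What is shaped like the muffin_c but green or orange is not meant.

How it is judged:
By the outcome, as a careful person would: the job done as asked, in the order asked, and still so for the second after the job is handed in, with the robot touching nothing.
It also fails if it takes over 51 s, if anything falls off the work surface, if the arm or the gripper's body presses on something with over 40 N, if the wrist force passes 120 N, or if a joint passes its speed limit or range.

## Working session

There is one attempt and no reset: what is moved stays moved. The work goes in short steps, Python scripts to look and compute and a shell command to move; the robot and the scene stay as the last step left them, time stands still between calls to the robot, and variables do not carry over. Pictures are saved under pics/ and viewed, about 8 in all and at most 12, crops included, and the job is handed in when it is done.

```bash
ls; mkdir -p pics; python3 - <<'E'
from rig import bot, optics
import cv2,numpy as np
s=bot.get_state(); print({k:np.round(v,3).tolist() for k,v in s.items()}, bot.finger_overhang)
for n in ("side","top"):
    cv2.imwrite(f"pics/{n}0.png",cv2.resize(optics.grab_frame(n),(800,600),interpolation=cv2.INTER_CUBIC))
    c=optics.get_calibration(n); print(n,{k:np.round(v,4).tolist() for k,v in c.items()})
E
```

```text
pics
{'t': 0.0, 'q': [1.093, 0.469, -0.049, 1.534, 0.024, 1.141, -0.082], 'qvel': [-0.0, 0.001, 0.001, -0.0, -0.0, 0.0, 0.001], 'effort': [-0.0, -51.032, -0.047, -23.772, 0.011, 0.008, 0.0], 'eef_pos': [0.293, -0.608, 0.249], 'tool_rot': [-0.001, 0.975, 0.223, -0.0], 'wrist_force': [0.601, -0.509, 0.634], 'wrist_torque': [0.019, -0.017, 0.02], 'gripper_width': 0.085} 0.019
side {'fx': 518.3015, 'fy': 518.3015, 'cx': 286.7523, 'cy': 206.3834, 'k1': -0.1711, 'T': [[0.9966, -0.0412, 0.0712, 0.4074], [-0.0822, -0.5185, 0.8511, -1.3612], [0.0019, -0.8541, -0.5202, 0.9399], [0.0, 0.0, 0.0, 1.0]]}
top {'fx': 393.3467, 'fy': 393.3467, 'cx': 278.9498, 'cy': 207.1663, 'k1': 0.0343, 'T': [[0.0031, -0.9949, 0.1007, 0.3998], [-1.0, -0.0036, -0.0042, -0.0855], [0.0045, -0.1006, -0.9949, 1.2468], [0.0, 0.0, 0.0, 1.0]]}
```

View pics/top0.png

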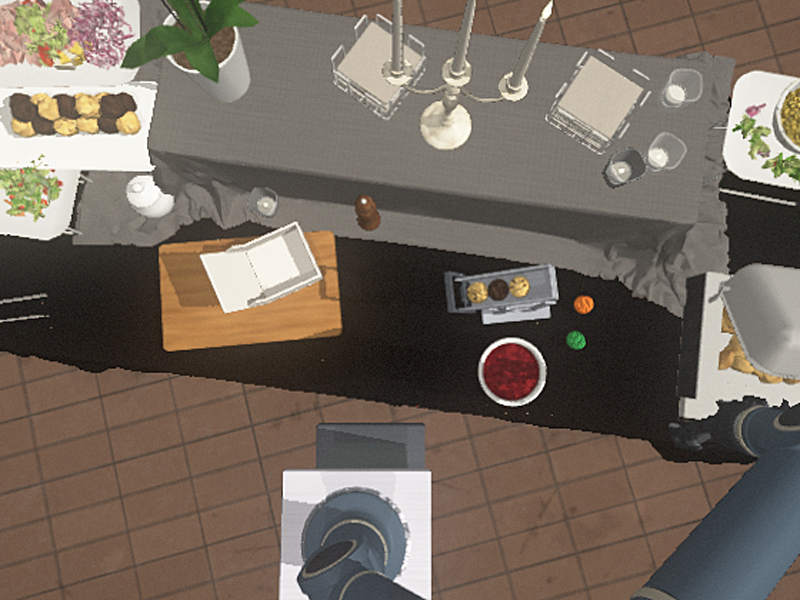

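View pics/side0.png

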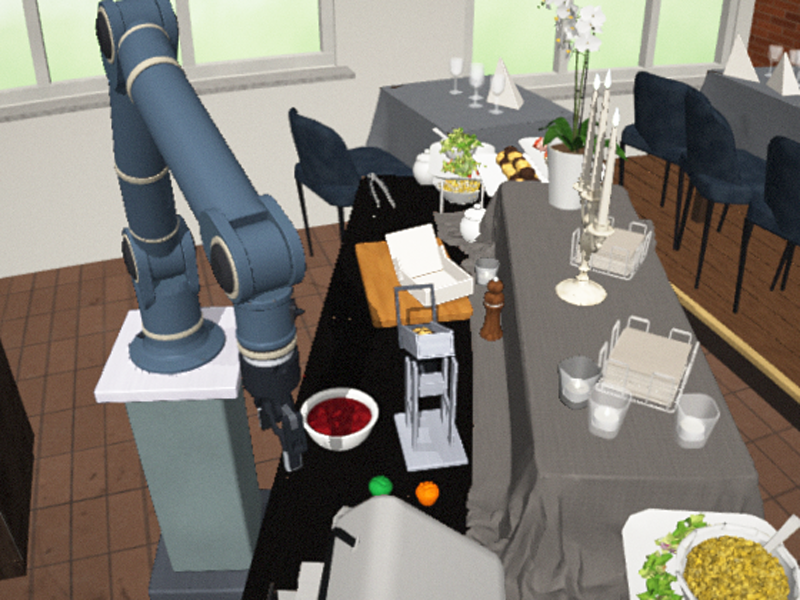

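View pics/a.png

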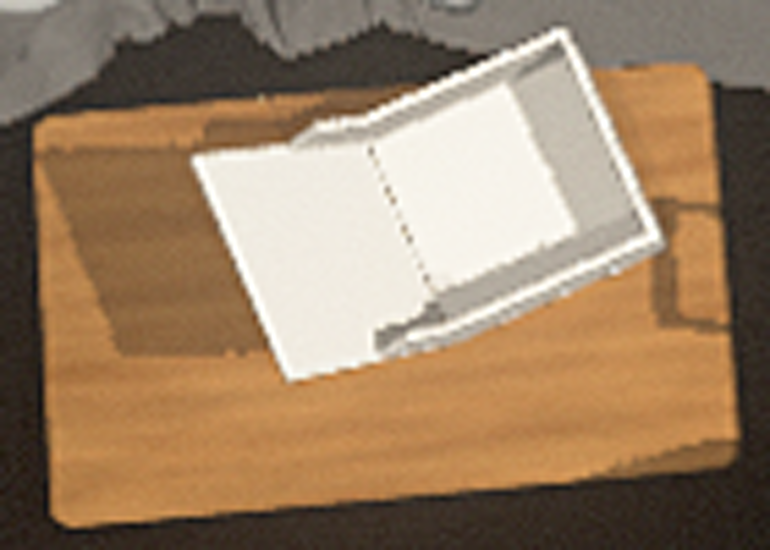

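View pics/b.png

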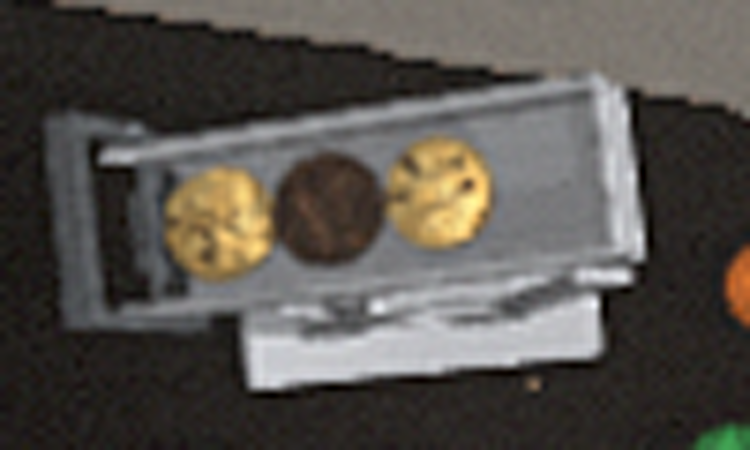

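```bash
cat > h.py <<'E'
from rig import bot, optics
import numpy as np, cv2
from scipy.spatial.transform import Rotation as R
def ray(n,u,v):
    c=optics.get_calibration(n); K=np.array([[c['fx'],0,c['cx']],[0,c['fy'],c['cy']],[0,0,1]])
    p=cv2.undistortPoints(np.array([[[u,v]]],float),K,np.array([c['k1'],0,0,0,0.]))[0,0]
    T=np.array(c['T']); return T[:3,3],T[:3,:3]@np.array([p[0],p[1],1])
def atz(n,u,v,z):
    o,d=ray(n,u,v); return o+d*(z-o[2])/d[2]
def proj(n,P):
    c=optics.get_calibration(n); T=np.array(c['T']); p=T[:3,:3].T@(np.array(P)-T[:3,3]); s=p[:2]/p[2]
    s=s*(1+c['k1']*(s@s)); return np.array([c['fx']*s[0]+c['cx'],c['fy']*s[1]+c['cy']])
def rot():
    q=bot.get_state()['tool_rot']; return R.from_quat([q[1],q[2],q[3],q[0]]).as_matrix()
def show():
    s=bot.get_state(); M=rot(); print('t',round(s['t'],2),'p',np.round(s['eef_pos'],3),'q',np.round(s['q'],2),'F',np.round(s['wrist_force'],1),'w',round(s['gripper_width'],4))
    z=M[:,2]; print(' tool x',M[:,0].round(3),'y',M[:,1].round(3),'z',z.round(3),'tilt',np.degrees(np.arccos(-z[2])).round(1),'az',np.degrees(np.arctan2(z[1],z[0])).round(1))
E
python3 - <<'E'
from h import *
def t(u,v,s,ox,oy,z): return atz("top",ox+u/s,oy+v/s,z)
D=[t(195,157,5.5,105,150,.124),t(290,380,5.5,105,150,.124),t(565,28,5.5,105,150,.067),t(663,243,5.5,105,150,.067)]
print(np.round(D,4)); a=(D[0]+D[1])/2; b=(D[2]+D[3])/2; d=(b-a)[:2]; print('len',np.hypot(*d),'az',np.degrees(np.arctan2(d[1],d[0])))
print('org',b[:2]-.069*d/np.hypot(*d))
C=[t(45,115,7.5,305,175,.24),t(65,328,7.5,305,175,.24),t(600,75,7.5,305,175,.25),t(642,258,7.5,305,175,.25)]
print(np.round(C,4)); a=(C[0]+C[1])/2; b=(C[2]+C[3])/2; d=(b-a)[:2]; u=d/np.hypot(*d); print('az',np.degrees(np.arctan2(d[1],d[0])),'lip',a[:2]+.05*u)
B=[t(*p,5.5,105,150,.022) for p in ((35,118),(705,62),(742,468),(55,528))]; print('board',np.round(B,3))
E
python3 -m creep '[[[0,0,-40],0],[[0,0,-40],0],[[0,0,-40],0],[[0,0,-40],0],[[0,0,-40],0],[[0,0,-40],0],[[0,0,-40],0],[[0,0,-40],0]]'
python3 -c "from h import *; show()"
```

```text
[[0.5946 0.3079 0.124 ]
 [0.478  0.2547 0.124 ]
 [0.6778 0.127  0.067 ]
 [0.558  0.0709 0.067 ]]
len 0.19974836964153192 az -65.87874874894813
org [0.58970323 0.16195763]
[[ 0.5456 -0.1725  0.24  ]
 [ 0.4721 -0.1789  0.24  ]
 [ 0.5586 -0.3609  0.25  ]
 [ 0.4959 -0.3736  0.25  ]]
az -84.52010865181128 lip [ 0.5136381 -0.225477 ]
board [[0.634 0.435 0.022]
 [0.669 0.054 0.022]
 [0.436 0.03  0.022]
 [0.402 0.413 0.022]]
t: 0.82
eef_pos: [0.2925, -0.6076, 0.5723]
tool_rot: [-0.0, 0.975, 0.223, 0.0]
wrist_force: [0.5, -1.4, -0.1]
gripper_width: 0.0853
t 0.82 p [ 0.293 -0.608  0.572] q [ 1.07  0.41 -0.02  0.92  0.01  1.82 -0.07] F [ 0.5 -1.4 -0.1] w 0.0853
 tool x [0.901 0.434 0.   ] y [ 0.434 -0.901 -0.   ] z [ 0.  0. -1.] tilt 0.0 az 34.2
```

```bash
python3 -m creep '[[[-39,-7,0],0],[[-39,-7,0],0],[[-39,-7,0],0],[[-39,-7,0],0],[[-39,-7,0],0],[[-39,-7,0],0]]' >/dev/null
python3 -c "from h import *; show()"
python3 -m creep '[[[0,0,-40],0],[[0,0,-40],0],[[0,0,-40],0],[[0,0,-40],0]]' >/dev/null
python3 -c "from h import *; show()"
python3 -m creep '[[[0,0,-40],0],[[0,0,-40],0],[[0,0,-40],0],[[0,0,-40],0]]' >/dev/null
python3 -c "from h import *; show()"
```

```text
t 1.32 p [ 0.062 -0.672  0.57 ] q [ 1.39  0.41  0.04  0.92 -0.02  1.81  0.31] F [ 0.5 -0.5 -0.4] w 0.0852
 tool x [0.901 0.434 0.   ] y [ 0.434 -0.901 -0.   ] z [ 0.     0.001 -1.   ] tilt 0.0 az 88.8
t 1.65 p [ 0.061 -0.648  0.679] q [ 1.29  0.4   0.26  0.7  -0.11  1.99  0.35] F [ 0.5  0.7 -0.6] w 0.0853
 tool x [ 0.902  0.431 -0.025] y [ 0.431 -0.9    0.062] z [ 0.005 -0.067 -0.998] tilt 3.8 az -86.1
t 1.98 p [ 0.057 -0.597  0.748] q [ 1.23  0.3   0.32  0.69 -0.11  1.99  0.35] F [-0.3 -0.4 -0. ] w 0.0854
 tool x [ 0.901  0.429 -0.061] y [ 0.433 -0.885  0.168] z [ 0.018 -0.178 -0.984] tilt 10.3 az -84.2
```

```bash
python3 -m creep '[[[0,0,-40],0],[[0,0,-40],0],[[0,0,-40],0],[[0,0,-40],0]]' >/dev/null
python3 -c "from h import *; show()"
python3 -m creep '[[[0,0,-40],0],[[0,0,-40],0],[[0,0,-40],0],[[0,0,-40],0]]' >/dev/null
python3 -c "from h import *; show()"
```

```text
t 2.32 p [ 0.051 -0.54   0.812] q [ 1.1   0.19  0.44  0.69 -0.11  1.99  0.35] F [1.2 0.3 0.2] w 0.0854
 tool x [ 0.902  0.42  -0.098] y [ 0.431 -0.861  0.27 ] z [ 0.029 -0.286 -0.958] tilt 16.7 az -84.2
t 2.65 p [ 0.044 -0.477  0.868] q [ 0.72  0.07  0.8   0.7  -0.08  1.99  0.34] F [1.5 0.6 0.8] w 0.0854
 tool x [ 0.904  0.407 -0.133] y [ 0.427 -0.826  0.369] z [ 0.04 -0.39 -0.92] tilt 23.1 az -84.1
```

```bash
python3 -m creep '[[[0,0,-40],0],[[0,0,-40],0],[[0,0,-40],0],[[0,0,-40],0]]' >/dev/null
python3 -c "from h import *; show()"
python3 -m creep '[[[0,0,-40],0],[[0,0,-40],0],[[0,0,-40],0]]' >/dev/null
python3 -c "from h import *; show()"
```

```text
t 2.98 p [ 0.048 -0.441  0.897] q [ 0.71 -0.    0.64  0.69  0.04  1.99  0.28] F [-0.2 -0.6 -0.9] w 0.0857
 tool x [ 0.896  0.418 -0.151] y [ 0.441 -0.79   0.427] z [ 0.059 -0.449 -0.892] tilt 26.9 az -82.5
t 3.23 p [ 0.035 -0.423  0.91 ] q [ 1.19 -0.01  0.16  0.67  0.05  1.99  0.27] F [-0.1 -0.3  0.5] w 0.0856
 tool x [ 0.903  0.399 -0.157] y [ 0.425 -0.784  0.453] z [ 0.057 -0.476 -0.878] tilt 28.6 az -83.1
```

```bash
python3 -m creep '[[[0,0,-40],0],[[0,0,-40],0],[[0,0,-40],0],[[0,0,-40],0]]' >/dev/null
python3 -c "from h import *; show()"
python3 -m creep '[[[0,0,-40],0],[[0,0,-40],0],[[0,0,-40],0],[[0,0,-40],0]]' >/dev/null
python3 -c "from h import *; show()"
```

```text
t 3.57 p [ 0.026 -0.394  0.927] q [ 1.79 -0.03 -0.38  0.64  0.01  1.99  0.3 ] F [-0.7  0.1 -0.8] w 0.0851
 tool x [ 0.906  0.39  -0.164] y [ 0.419 -0.766  0.488] z [ 0.064 -0.511 -0.857] tilt 31.0 az -82.8
t 3.9 p [ 0.013 -0.331  0.96 ] q [ 1.92 -0.12 -0.33  0.64 -0.12  1.99  0.36] F [ 0.6 -0.1 -0.4] w 0.0855
 tool x [ 0.913  0.363 -0.188] y [ 0.403 -0.725  0.558] z [ 0.066 -0.586 -0.808] tilt 36.1 az -83.6
```

```bash
python3 -m creep '[[[0,0,0],0.108],[[0,0,0],0.108],[[0,0,0],0.108],[[0,0,0],0]]' >/dev/null
cat >> h.py <<'E'
def go(*T):
    "tool-axes mm from here to world points, chained"
    M=rot(); p=np.array(bot.get_state()['eef_pos'])
    for t in T:
        d=1000*M.T@(np.array(t)-p); print('->',t,'tool mm',d.round(1),'rows',(np.linalg.norm(d)/41).round(1)); p=np.array(t)
E
python3 -c "from h import *; show(); go((.35,-.15,.8),(.5,.2,.5),(.535,.336,.2))"
```

```text
t 4.23 p [ 0.017 -0.331  0.961] q [ 1.93 -0.12 -0.35  0.64 -0.12  1.99  0.04] F [-0.2  0.5 -0.8] w 0.0852
 tool x [0.992 0.122 0.001] y [ 0.099 -0.802  0.59 ] z [ 0.073 -0.585 -0.808] tilt 36.1 az -82.9
-> (0.35, -0.15, 0.8) tool mm [ 352.8 -206.6   48.2] rows 10.0
-> (0.5, 0.2, 0.5) tool mm [ 191.5 -442.7   48.4] rows 11.8
-> (0.535, 0.336, 0.2) tool mm [  51.2 -282.5  165.3] rows 8.1
```

```bash
python3 -m creep '[[[35,-20,5],0],[[35,-20,5],0],[[35,-20,5],0],[[35,-20,5],0],[[35,-20,5],0]]' >/dev/null
python3 -c "from h import *; show()"
python3 -m creep '[[[35,-20,5],0],[[35,-20,5],0],[[35,-20,5],0],[[35,-20,5],0],[[35,-20,5],0]]' >/dev/null
python3 -c "from h import *; show(); go((.35,-.15,.8),(.5,.2,.5),(.535,.336,.2))"
```

```text
t 4.65 p [ 0.17  -0.252  0.885] q [ 1.75 -0.33 -0.55  0.98 -0.    1.84 -0.28] F [-1.  -1.4 -0.8] w 0.0855
 tool x [ 0.993  0.119 -0.003] y [ 0.098 -0.805  0.585] z [ 0.067 -0.581 -0.811] tilt 35.8 az -83.4
t 5.07 p [ 0.334 -0.163  0.808] q [ 1.57 -0.31 -0.99  1.1   0.22  1.8  -0.79] F [ 0.9 -0.3  0.3] w 0.0853
 tool x [ 0.992  0.128 -0.002] y [ 0.105 -0.803  0.587] z [ 0.074 -0.582 -0.81 ] tilt 35.9 az -82.8
-> (0.35, -0.15, 0.8) tool mm [ 17.3 -13.6   0. ] rows 0.5
-> (0.5, 0.2, 0.5) tool mm [ 194.2 -441.3   50.2] rows 11.8
-> (0.535, 0.336, 0.2) tool mm [  52.7 -281.6  166.3] rows 8.1
```

```bash
python3 -m creep '[[[16,-37,4],0],[[16,-37,4],0],[[16,-37,4],0],[[16,-37,4],0]]' >/dev/null
python3 -c "from h import *; show()"
python3 -m creep '[[[16,-37,4],0],[[16,-37,4],0],[[16,-37,4],0],[[16,-37,4],0]]' >/dev/null
python3 -c "from h import *; show(); go((.5,.2,.5),(.535,.336,.2))"
```

```text
t 5.4 p [ 0.383 -0.046  0.708] q [ 1.31 -0.32 -1.16  1.31  0.32  1.77 -1.2 ] F [ 0.5 -0.4  0.3] w 0.0854
 tool x [ 0.992  0.126 -0.002] y [ 0.103 -0.802  0.588] z [ 0.073 -0.583 -0.809] tilt 36.0 az -82.9
t 5.73 p [0.407 0.051 0.608] q [ 1.28 -0.33 -1.38  1.46  0.3   1.69 -1.5 ] F [ 1.  -0.9  0.7] w 0.0854
 tool x [0.991 0.129 0.019] y [ 0.094 -0.808  0.581] z [ 0.091 -0.574 -0.814] tilt 35.6 az -81.0
-> (0.5, 0.2, 0.5) tool mm [ 109.3 -174.4   11.3] rows 5.0
-> (0.535, 0.336, 0.2) tool mm [  46.4 -281.   169.1] rows 8.1
```

```bash
python3 -m creep '[[[38,-5,5],0],[[38,-5,5],0],[[38,-5,5],0],[[0,0,0],0]]' >/dev/null
python3 -c "from h import *; show();go((.56,.15,.5),(.53,.336,.2))"
```

```text
t 6.07 p [0.44  0.033 0.591] q [ 1.34 -0.33 -1.38  1.5   0.26  1.56 -1.46] F [ 0.2 -0.1  0. ] w 0.0856
 tool x [0.982 0.173 0.071] y [ 0.103 -0.818  0.566] z [ 0.156 -0.548 -0.822] tilt 34.8 az -74.1
-> (0.56, 0.15, 0.5) tool mm [ 131.6 -134.2   29.2] rows 4.6
-> (0.53, 0.336, 0.2) tool mm [ -18.5 -325.   139.8] rows 8.6
```

```bash
cat > kin.py <<'E'
import numpy as np, itertools
from scipy.spatial.transform import Rotation as R
from scipy.optimize import least_squares
D=np.array([ # q7, p3, x3, y3
[1.093,.469,-.049,1.534,.024,1.141,-.082,.293,-.608,.249,.901,.434,0,.434,-.901,0],
[1.07,.41,-.02,.92,.01,1.82,-.07,.293,-.608,.572,.901,.434,0,.434,-.901,0],
[1.39,.41,.04,.92,-.02,1.81,.31,.062,-.672,.57,.901,.434,0,.434,-.901,0],
[1.29,.4,.26,.7,-.11,1.99,.35,.061,-.648,.679,.902,.431,-.025,.431,-.9,.062],
[1.23,.3,.32,.69,-.11,1.99,.35,.057,-.597,.748,.901,.429,-.061,.433,-.885,.168],
[.72,.07,.8,.7,-.08,1.99,.34,.044,-.477,.868,.904,.407,-.133,.427,-.826,.369],
[1.19,-.01,.16,.67,.05,1.99,.27,.035,-.423,.91,.903,.399,-.157,.425,-.784,.453],
[1.79,-.03,-.38,.64,.01,1.99,.3,.026,-.394,.927,.906,.39,-.164,.419,-.766,.488],
[1.93,-.12,-.35,.64,-.12,1.99,.04,.017,-.331,.961,.992,.122,.001,.099,-.802,.59],
[1.57,-.31,-.99,1.1,.22,1.8,-.79,.334,-.163,.808,.992,.128,-.002,.105,-.803,.587],
[1.31,-.32,-1.16,1.31,.32,1.77,-1.2,.383,-.046,.708,.992,.126,-.002,.103,-.802,.588],
[1.28,-.33,-1.38,1.46,.3,1.69,-1.5,.407,.051,.608,.991,.129,.019,.094,-.808,.581],
[1.34,-.33,-1.38,1.5,.26,1.56,-1.46,.44,.033,.591,.982,.173,.071,.103,-.818,.566]])
def fk(q,P,s):
    # P: shoulder h, upper arm(x,z), forearm(x,z), wrist-tool(x,z), q7 offset
    M=np.eye(3);p=np.array([0,0,P[0]])
    M=M@R.from_euler('z',s[0]*q[0]).as_matrix()@R.from_euler('y',q[1]).as_matrix()@R.from_euler('z',s[1]*q[2]).as_matrix()
    p=p+M@[P[1],0,P[2]]
    M=M@R.from_euler('y',q[3]).as_matrix()@R.from_euler('z',s[2]*q[4]).as_matrix()
    p=p+M@[P[3],0,P[4]]
    M=M@R.from_euler('y',q[5]).as_matrix()
    p=p+M@[P[5],0,P[6]]
    M=M@R.from_euler('z',s[3]*q[6]+P[7]).as_matrix()
    return p,M
def res(P,s):
    r=[]
    for d in D:
        p,M=fk(d[:7],P,s); r+=list(p-d[7:10])+list(.3*(M[:,0]-d[10:13]))+list(.3*(M[:,1]-d[13:16]))
    return np.array(r)
if __name__=='__main__':
    out=[]
    for s in itertools.product([1,-1],repeat=4):
        for o in (0,1.57,3.14,-1.57):
            f=least_squares(res,[.3,0,.4,0,.4,0,.2,o],args=(s,)); out.append((f.cost,s,f.x))
    out.sort(key=lambda a:a[0])
    for c,s,x in out[:3]: print(c,s,x.round(3))
    print(np.abs(res(out[0][2],out[0][1])).max())
    np.save('kin.npy',np.r_[out[0][2],out[0][1]])
E
python3 kin.py
```

```text
0.008986552777090224 (-1, -1, -1, -1) [0.25  0.002 0.602 0.007 0.473 0.034 0.338 1.572]
0.008986552777090224 (-1, -1, -1, -1) [0.25  0.002 0.602 0.007 0.473 0.034 0.338 1.572]
0.00898655277709023 (-1, -1, -1, -1) [ 2.500e-01  2.000e-03  6.020e-01  7.000e-03  4.730e-01  3.400e-02
  3.380e-01 -4.711e+00]
0.04564290724572827
```

```bash
cat > ik.py <<'E'
from kin import *
K=np.load('kin.npy');P=K[:8];S=K[8:]
lo=np.array([-2.59,-.33,-1.39,.1,-1.04,.21,-2.66]);hi=np.array([2.59,1.99,1.29,2.45,4.18,1.99,2.66])
def pose(az,tilt,flip=0):
    a=np.radians(az);t=np.radians(tilt)
    z=np.array([np.sin(t)*np.cos(a),np.sin(t)*np.sin(a),-np.cos(t)]); x=np.array([-np.sin(a),np.cos(a),0])*(-1 if flip else 1)
    return np.c_[x,np.cross(z,x),z]
def err(q,p,M):
    a,B=fk(q,P,S); return np.r_[a-p,.3*R.from_matrix(B@M.T).as_rotvec()]
def ik(q0,p,M,reg=.003,ref=None):
    ref=q0 if ref is None else ref
    f=least_squares(lambda q:np.r_[err(q,p,M),reg*(q-ref)],np.clip(q0,lo+.01,hi-.01),bounds=(lo,hi)); return f.x,np.linalg.norm(err(f.x,p,M))
def sols(p,M,n=60,seed=0):
    g=np.random.default_rng(seed);o=[]
    for _ in range(n):
        q,e=ik(g.uniform(lo,hi),p,M)
        if e<.01: o.append((np.min(np.minimum(q-lo,hi-q)),q))
    return sorted(o,key=lambda a:-a[0])
E
python3 - <<'E'
from ik import *
np.set_printoptions(precision=2,suppress=True)
for fl in (0,1):
  for nm,p in (('grasp',(.543,.266,.10)),('pre',(.535,.336,.2)),('chute',(.5,-.09,.125))):
    s=sols(p,pose(-84,36,fl)); print(fl,nm,len(s)); 
    for m,q in s[:4]: print('  ',round(m,2),q)
E
```

```text
0 grasp 27
   0.59 [-1.14  0.83  0.68  1.63  0.08  1.11 -2.07]
   0.43 [-1.22  0.89  0.86  1.63 -0.06  1.11 -1.93]
   0.41 [-1.23  0.9   0.88  1.63 -0.08  1.11 -1.92]
   0.24 [-0.83  0.73  0.15  1.64  0.44  1.19 -2.42]
0 pre 27
   0.57 [-1.18  0.76  0.67  1.46  0.11  1.36 -2.09]
   0.54 [-1.22  0.78  0.75  1.46  0.06  1.35 -2.05]
   0.48 [-1.1   0.72  0.51  1.46  0.2   1.37 -2.18]
   0.38 [-1.29  0.84  0.91  1.46 -0.05  1.35 -1.94]
0 chute 29
   0.35 [-0.88  0.62  0.89  2.1   0.27  0.63 -1.78]
   0.34 [-0.6   0.5   0.46  2.11  0.63  0.74 -2.16]
   0.34 [-0.56  0.49  0.39  2.11  0.67  0.76 -2.21]
   0.29 [-0.31  0.46  0.06  2.12  0.83  0.86 -2.37]
1 grasp 43
   0.82 [-1.01  0.77  0.44  1.63  0.26  1.14  0.9 ]
   0.81 [-0.93  0.75  0.31  1.64  0.34  1.16  0.82]
   0.8 [-0.83  0.73  0.14  1.64  0.45  1.19  0.72]
   0.77 [-0.77  0.73  0.05  1.64  0.5   1.22  0.67]
1 pre 41
   0.63 [-1.14  0.74  0.59  1.46  0.16  1.36  1.  ]
   0.6 [-1.01  0.7   0.35  1.47  0.29  1.39  0.87]
   0.59 [-0.98  0.69  0.28  1.47  0.33  1.4   0.84]
   0.57 [-0.89  0.68  0.14  1.47  0.4   1.42  0.77]
1 chute 40
   0.35 [-0.87  0.62  0.88  2.1   0.28  0.63  1.35]
   0.34 [-0.64  0.51  0.5   2.11  0.61  0.73  1.01]
   0.34 [-0.54  0.49  0.37  2.11  0.69  0.77  0.92]
   0.33 [-0.47  0.48  0.27  2.12  0.74  0.79  0.87]
```

```bash
cat > sim.py <<'E'
from ik import *
np.set_printoptions(precision=2,suppress=True)
def run(q,path,M=None,step=.04,v=1):
    p,M0=fk(q,P,S); M=M0 if M is None else M
    for i,t in enumerate(path):
        t=np.array(t,float); n=int(np.ceil(np.linalg.norm(t-p)/step)); p0=p; mx=0;mn=9
        for k in range(1,n+1):
            q,e=ik(q,p0+(t-p0)*k/n,M,reg=.01); mx=max(mx,e); mn=min(mn,np.min(np.minimum(q-lo,hi-q)))
        p=t; 
        if v: print(t,'q',q,'err',round(mx,4),'margin',round(mn,2))
    return q
E
python3 - <<'E'
from sim import *
from h import bot,rot
q=np.array(bot.get_state()['q']); M=pose(-84,36)
print(q)
for path in ([(.45,-.2,.6),(.5,-.35,.5),(.6,-.1,.45),(.6,.2,.4),(.535,.336,.25),(.543,.266,.1)],
             [(.5,-.2,.45),(.6,0,.4),(.6,.2,.4),(.535,.336,.25),(.543,.266,.1)],
             [(.7,0,.45),(.65,.2,.4),(.535,.336,.25),(.543,.266,.1)]):
    run(q,path,M); print()
E
```

```text
[ 1.34 -0.33 -1.38  1.5   0.26  1.56 -1.46]
[ 0.45 -0.2   0.6 ] q [ 1.59 -0.18 -1.35  1.52  0.42  1.45 -1.24] err 0.0111 margin 0.0
[ 0.5  -0.35  0.5 ] q [ 1.3   0.26 -1.28  1.61  0.88  1.42 -1.55] err 0.0011 margin 0.0
[ 0.6  -0.1   0.45] q [ 0.59  0.45 -1.16  1.55  0.97  1.72 -2.06] err 0.0001 margin 0.12
[0.6 0.2 0.4] q [-0.03  0.66 -1.07  1.36  0.94  1.95 -2.49] err 0.0001 margin 0.04
[0.54 0.34 0.25] q [-0.45  0.7  -0.63  1.44  0.73  1.69 -2.66] err 0.0002 margin 0.0
[0.54 0.27 0.1 ] q [-0.54  0.75 -0.32  1.65  0.7   1.33 -2.66] err 0.0001 margin 0.0

[ 0.5  -0.2   0.45] q [ 1.78 -0.33 -1.39  1.8   0.21  1.05 -1.18] err 0.035 margin 0.0
[0.6 0.  0.4] q [ 1.46 -0.33 -1.39  1.84  0.14  0.99 -1.41] err 0.1305 margin 0.0
[0.6 0.2 0.4] q [ 1.19 -0.33 -1.39  1.8   0.08  1.06 -1.61] err 0.1875 margin 0.0
[0.54 0.34 0.25] q [ 0.98 -0.33 -1.39  2.01 -0.04  0.87 -1.77] err 0.2502 margin 0.0
[0.54 0.27 0.1 ] q [ 1.09 -0.33 -1.39  2.24 -0.17  0.6  -1.57] err 0.2862 margin 0.0

[0.7  0.   0.45] q [ 1.54 -0.33 -1.39  1.73  0.05  0.93 -1.28] err 0.1838 margin 0.0
[0.65 0.2  0.4 ] q [ 1.24 -0.33 -1.39  1.79  0.04  0.98 -1.55] err 0.2151 margin 0.0
[0.54 0.34 0.25] q [ 0.98 -0.33 -1.39  2.01 -0.04  0.87 -1.77] err 0.2502 margin 0.0
[0.54 0.27 0.1 ] q [ 1.09 -0.33 -1.39  2.24 -0.17  0.6  -1.57] err 0.2862 margin 0.0
```

```bash
python3 - <<'E'
from sim import *
from h import *
s=bot.get_state(); q=np.array(s['q']); M=rot()
print(np.round(fk(q,P,S)[0]-s['eef_pos'],3))
q=run(q,[(.45,-.2,.6),(.5,-.35,.5)],M); q[6]+=3.14-.1
run(q,[(.6,-.1,.45),(.6,.2,.4),(.535,.336,.25),(.543,.266,.1)])
go((.45,-.2,.6),(.5,-.35,.5))
E
```

```text
[0.01 0.   0.  ]
[ 0.45 -0.2   0.6 ] q [ 1.29 -0.17 -1.04  1.55  0.38  1.37 -1.2 ] err 0.0001 margin 0.03
[ 0.5  -0.35  0.5 ] q [ 1.27  0.12 -1.06  1.64  0.68  1.2  -1.36] err 0.0001 margin 0.21
[ 0.6  -0.1   0.45] q [ 0.62  0.34 -1.08  1.6   0.9   1.54  1.06] err 0.0001 margin 0.29
[0.6 0.2 0.4] q [-0.02  0.58 -1.01  1.44  0.93  1.82  0.59] err 0.0001 margin 0.17
[0.54 0.34 0.25] q [-0.29  0.76 -0.95  1.53  0.92  1.74  0.24] err 0.0 margin 0.18
[0.54 0.27 0.1 ] q [-0.22  0.86 -0.89  1.75  1.03  1.52  0.1 ] err 0.0 margin 0.3
-> (0.45, -0.2, 0.6) tool mm [-29.9 197.4 121.8] rows 5.7
-> (0.5, -0.35, 0.5) tool mm [ 16.1  71.3 172.2] rows 4.6
```

```bash
python3 -m creep '[[[-5,33,20],0],[[-5,33,20],0],[[-5,33,20],0],[[-5,33,20],0],[[-5,33,20],0],[[-5,33,20],0]]' >/dev/null
python3 -c "from h import *; show()"
python3 -m creep '[[[3,14,34],0],[[3,14,34],0],[[3,14,34],0],[[3,14,34],0],[[3,14,34],0]]' >/dev/null
python3 -c "from h import *; show()"
```

```text
t 6.57 p [ 0.45  -0.199  0.603] q [ 1.31 -0.14 -1.09  1.53  0.41  1.39 -1.23] F [-0.1 -0.3  0.5] w 0.0853
 tool x [0.982 0.176 0.072] y [ 0.105 -0.818  0.566] z [ 0.158 -0.548 -0.821] tilt 34.8 az -73.9
t 6.98 p [ 0.499 -0.347  0.503] q [ 1.3   0.16 -1.12  1.59  0.72  1.24 -1.37] F [-0.1 -0.9  0.7] w 0.0853
 tool x [0.982 0.175 0.073] y [ 0.104 -0.818  0.566] z [ 0.158 -0.548 -0.821] tilt 34.8 az -73.9
```

```bash
for i in 1 2 3; do python3 -m creep '[[[0,0,0],-0.121],[[0,0,0],-0.121],[[0,0,0],-0.121],[[0,0,0],-0.121],[[0,0,0],-0.121],[[0,0,0],-0.121],[[0,0,0],-0.121],[[0,0,0],-0.121]]' >/dev/null; done; python3 -m creep '[[[0,0,0],-0.121],[[0,0,0],-0.121],[[0,0,0],-0.121]]' >/dev/null
python3 -c "from h import *; show(); go((.6,-.1,.45),(.6,.2,.42))"
```

```text
t 9.23 p [ 0.499 -0.345  0.504] q [ 1.45  0.25 -1.36  1.59  0.83  1.31  1.83] F [ 0.1 -0.1  0.1] w 0.0855
 tool x [-0.96  -0.281  0.002] y [-0.232  0.788 -0.57 ] z [ 0.159 -0.548 -0.821] tilt 34.8 az -73.9
-> (0.6, -0.1, 0.45) tool mm [-166.   200.9  -73.7] rows 6.6
-> (0.6, 0.2, 0.42) tool mm [ -84.3  253.5 -139.7] rows 7.4
```

```bash
python3 -m creep '[[[-24,29,-10],0],[[-24,29,-10],0],[[-24,29,-10],0]]' >/dev/null
python3 -c "from h import *; show()"
python3 -m creep '[[[-24,29,-10],0],[[-24,29,-10],0],[[-24,29,-10],0],[[-24,29,-10],0]]' >/dev/null
python3 -c "from h import *; show(); go((.6,.2,.42),(.535,.336,.25))"
```

```text
t 9.48 p [ 0.544 -0.24   0.48 ] q [ 1.15  0.29 -1.31  1.61  0.89  1.43  1.58] F [ 0.5 -0.4  0.9] w 0.0852
 tool x [-0.962 -0.273 -0.002] y [-0.223  0.79  -0.571] z [ 0.158 -0.549 -0.821] tilt 34.8 az -74.0
t 9.82 p [ 0.604 -0.099  0.447] q [ 0.71  0.42 -1.23  1.55  0.98  1.62  1.29] F [-0.5 -0.7 -0. ] w 0.0854
 tool x [-0.961 -0.275 -0.002] y [-0.225  0.79  -0.571] z [ 0.159 -0.549 -0.821] tilt 34.8 az -73.8
-> (0.6, 0.2, 0.42) tool mm [ -78.2  252.4 -142.8] rows 7.3
-> (0.535, 0.336, 0.25) tool mm [ 25.5 219.1  54.6] rows 5.5
```

```bash
python3 -m creep '[[[-10,31.5,-18],0],[[-10,31.5,-18],0],[[-10,31.5,-18],0],[[-10,31.5,-18],0]]' >/dev/null
python3 -c "from h import *; show()"
python3 -m creep '[[[-10,31.5,-18],0],[[-10,31.5,-18],0],[[-10,31.5,-18],0],[[-10,31.5,-18],0]]' >/dev/null
python3 -c "from h import *; show(); go((.527,.321,.21))
from sim import *
q=np.array(bot.get_state()['q']); run(q,[(.527,.321,.21),(.543,.266,.1),(.543,.266,.2),(.52,-.05,.2),(.5,-.09,.125)])"
```

```text
t 10.15 p [0.602 0.051 0.434] q [ 0.38  0.49 -1.19  1.5   0.98  1.77  1.05] F [ 1.   0.2 -0.2] w 0.0854
 tool x [-0.961 -0.276 -0.003] y [-0.225  0.79  -0.571] z [ 0.16  -0.548 -0.821] tilt 34.8 az -73.7
t 10.48 p [0.601 0.201 0.422] q [ 0.04  0.6  -1.12  1.36  0.99  1.92  0.87] F [ 1.1 -0.3 -0.3] w 0.085
 tool x [-0.961 -0.276 -0.003] y [-0.225  0.79  -0.57 ] z [ 0.159 -0.548 -0.821] tilt 34.8 az -73.8
-> (0.527, 0.321, 0.21) tool mm [ 39.  232.6  96.3] rows 6.2
[0.53 0.32 0.21] q [-0.24  0.81 -1.03  1.61  0.97  1.72  0.37] err 0.0 margin 0.1
[0.54 0.27 0.1 ] q [-0.18  0.9  -0.97  1.75  1.08  1.57  0.28] err 0.0 margin 0.31
[0.54 0.27 0.2 ] q [-0.15  0.79 -1.03  1.69  1.    1.67  0.4 ] err 0.0 margin 0.32
[ 0.52 -0.05  0.2 ] q [ 0.48  0.55 -1.11  2.09  1.1   1.35  0.64] err 0.0001 margin 0.28
[ 0.5  -0.09  0.12] q [ 0.49  0.64 -1.04  2.22  1.25  1.26  0.49] err 0.0001 margin 0.23
```

```bash
python3 -m creep '[[[5.6,33.2,13.8],0],[[5.6,33.2,13.8],0],[[5.6,33.2,13.8],0],[[5.6,33.2,13.8],0],[[5.6,33.2,13.8],0],[[5.6,33.2,13.8],0],[[5.6,33.2,13.8],0]]' >/dev/null
python3 - <<'E'
from h import *; show(); go((.543,.266,.1))
f=optics.grab_frame("top"); g=optics.grab_frame("side")
a=cv2.resize(f[150:250,105:245],(700,500),interpolation=cv2.INTER_CUBIC)
cv2.imwrite("pics/c.png",a)
cv2.imwrite("pics/d.png",cv2.resize(g[120:270,220:390],(680,600),interpolation=cv2.INTER_CUBIC))
p=np.array(bot.get_state()['eef_pos']);M=rot()
for k in (p,p+.019*M[:,2],[.543,.266,.1]): print(proj("top",k),proj("side",k))
E
```

```text
t 11.07 p [0.527 0.32  0.209] q [-0.2   0.8  -1.06  1.58  0.99  1.76  0.42] F [0.9 0.2 0.1] w 0.0854
 tool x [-0.961 -0.276 -0.004] y [-0.224  0.79  -0.57 ] z [ 0.16  -0.547 -0.822] tilt 34.8 az -73.7
-> (0.543, 0.266, 0.1) tool mm [-1.000e-01  1.590e+01  1.216e+02] rows 3.0
[123.94161113 199.39375807] [280.18586872 135.64024256]
[130.17403267 199.00612603] [281.26006513 140.86637039]
[157.09117351 197.46564333] [286.67841695 169.05873792]
```

View pics/d.png

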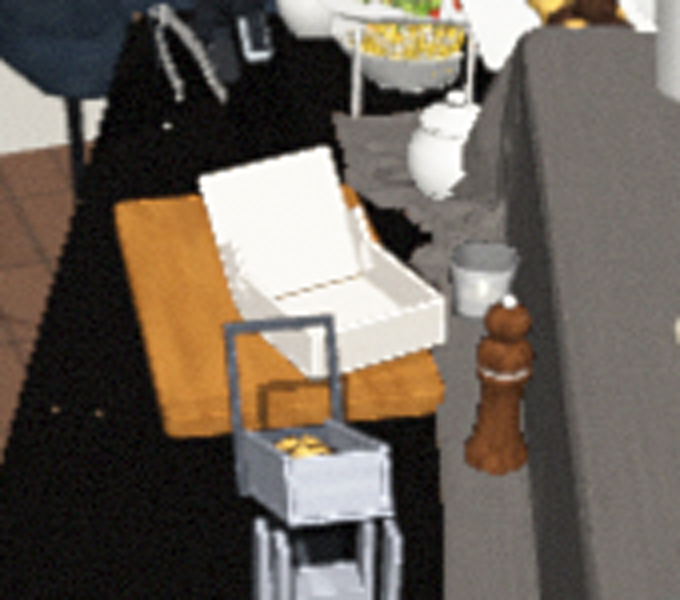

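View pics/c.png

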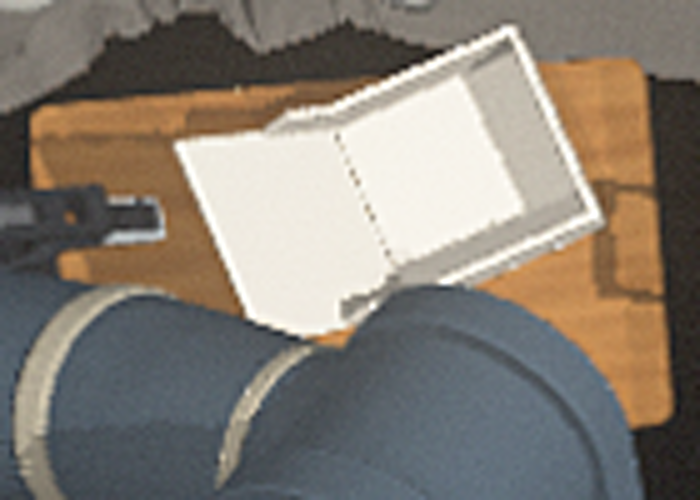

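```bash
python3 -m creep '[[[-1,4,30.4],0],[[-1,4,30.4],0],[[-1,4,30.4],0],[[-1,4,30.4],0],[[0,0,0],0]]' >/dev/null
python3 -c "from h import *; show()"
python3 -m creep '[[[0,0,0],0],[[0,0,0],0],[[0,0,0],0],[[0,0,0],0],[[0,0,0],0],[[0,0,0],0]]' 0 40 >/dev/null
python3 -c "from h import *; show()"
python3 -m creep '[[[0,0,0],0],[[0,0,0],0],[[0,0,0],0],[[0,0,0],0]]' 0 80 >/dev/null
python3 - <<'E'
from h import *; show()
g=optics.grab_frame("side");f=optics.grab_frame("top")
cv2.imwrite("pics/e.png",np.hstack([cv2.resize(g[130:240,230:350],(436,400),interpolation=cv2.INTER_CUBIC),cv2.resize(f[150:250,140:230],(360,400),interpolation=cv2.INTER_CUBIC)]))
E
```

```text
t 11.58 p [0.548 0.261 0.097] q [-0.13  0.9  -0.99  1.7   1.1   1.61  0.36] F [ 0.  -1.  -0.7] w 0.0853
 tool x [-0.963 -0.27   0.002] y [-0.222  0.787 -0.575] z [ 0.153 -0.554 -0.818] tilt 35.1 az -74.5
t 12.08 p [0.547 0.267 0.102] q [-0.13  0.9  -0.99  1.7   1.1   1.6   0.36] F [ 0.1  0.3 -0.5] w 0.0126
 tool x [-0.962 -0.275 -0.005] y [-0.223  0.792 -0.569] z [ 0.16  -0.546 -0.823] tilt 34.7 az -73.6
t 12.42 p [0.549 0.265 0.103] q [-0.13  0.9  -0.99  1.7   1.11  1.61  0.36] F [ 3.  -1.6  8.9] w 0.0073
 tool x [-0.962 -0.274 -0.006] y [-0.22   0.788 -0.575] z [ 0.162 -0.552 -0.818] tilt 35.1 az -73.6
```

View pics/e.png

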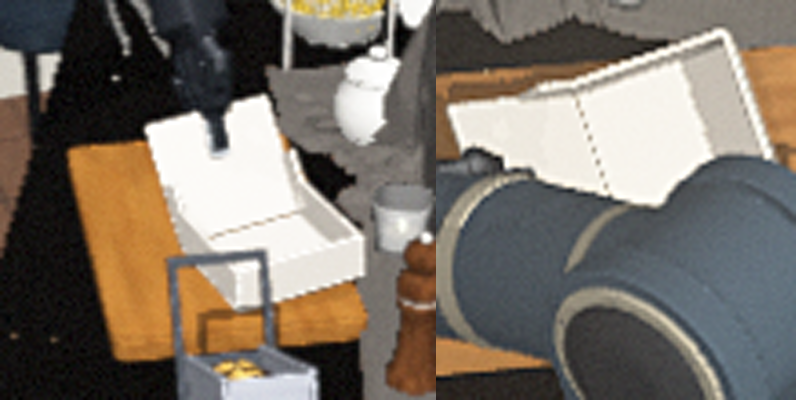

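```bash
python3 - <<'E'
from h import *
for n,u,v,z in (("bowl l",478,372,.064),("bowl r",547,372,.064),("bowl t",512,337,.064),("mill",368,225,.0)): print(n,atz("top",u*.7,v*.7,z).round(3))
go((.548,.265,.175))
from sim import *
q=np.array(bot.get_state()['q']); run(q,[(.548,.265,.17),(.473,-.024,.16),(.473,-.024,.126),(.479,-.084,.126)])
E
python3 -m creep '[[[0,-10,-14],0],[[0,-10,-14],0],[[0,-10,-14],0],[[0,-10,-14],0],[[0,0,0],0]]' 0 100 >/dev/null
python3 -c "from h import *; show(); go((.473,-.024,.165))"
```

```text
bowl l [ 0.361 -0.257  0.064]
bowl r [ 0.361 -0.4    0.064]
bowl t [ 0.434 -0.329  0.064]
mill [ 0.687 -0.021  0.   ]
-> (0.548, 0.265, 0.175) tool mm [  0.4 -40.8 -59.1] rows 1.8
[0.55 0.27 0.17] q [-0.15  0.83 -1.03  1.7   1.04  1.66  0.36] err 0.0 margin 0.33
[ 0.47 -0.02  0.16] q [ 0.4   0.59 -1.12  2.21  1.12  1.34  0.44] err 0.0001 margin 0.24
[ 0.47 -0.02  0.13] q [ 0.35  0.65 -1.08  2.24  1.18  1.33  0.36] err 0.0001 margin 0.21
[ 0.48 -0.08  0.13] q [ 0.48  0.63 -1.07  2.27  1.24  1.28  0.43] err 0.0001 margin 0.18
t 12.93 p [0.548 0.267 0.174] q [-0.11  0.81 -1.04  1.66  1.04  1.67  0.44] F [ 0.8  1.2 -2.5] w 0.0069
 tool x [-0.962 -0.274 -0.01 ] y [-0.22   0.794 -0.567] z [ 0.163 -0.543 -0.824] tilt 34.6 az -73.3
-> (0.473, -0.024, 0.165) tool mm [ 152.  -209.1  153.4] rows 7.3
```

```bash
python3 -m creep '[[[10,-13,10],0],[[16,-22,16],0],[[18,-25,18],0],[[20,-27,20],0],[[20,-27,20],0],[[20,-27,20],0],[[18,-25,18],0],[[15,-22,16],0]]' >/dev/null
python3 -m creep '[[[10,-13,10],0],[[5,-8,5],0],[[0,0,0],0],[[0,0,0],0]]' >/dev/null
python3 - <<'E'
from h import *; show(); go((.473,-.024,.126),(.479,-.084,.126))
g=optics.grab_frame("side");f=optics.grab_frame("top")
cv2.imwrite("pics/f.png",np.hstack([cv2.resize(g[150:340,230:360],(410,600),interpolation=cv2.INTER_CUBIC),cv2.resize(f[150:260,225:395],(390,253),interpolation=cv2.INTER_CUBIC) if 0 else cv2.copyMakeBorder(cv2.resize(f[160:250,240:390],(390,234),interpolation=cv2.INTER_CUBIC),0,366,0,0,cv2.BORDER_CONSTANT)]))
E
```

```text
t 13.93 p [ 0.472 -0.026  0.162] q [ 0.51  0.56 -1.14  2.15  1.12  1.34  0.59] F [ 0.5 -0.2 -3.7] w 0.0065
 tool x [-0.962 -0.273 -0.004] y [-0.222  0.792 -0.569] z [ 0.159 -0.547 -0.822] tilt 34.7 az -73.8
-> (0.473, -0.024, 0.126) tool mm [-1.3 21.8 29.1] rows 0.9
-> (0.479, -0.084, 0.126) tool mm [ 10.6 -48.8  33.8] rows 1.5
```

View pics/f.png

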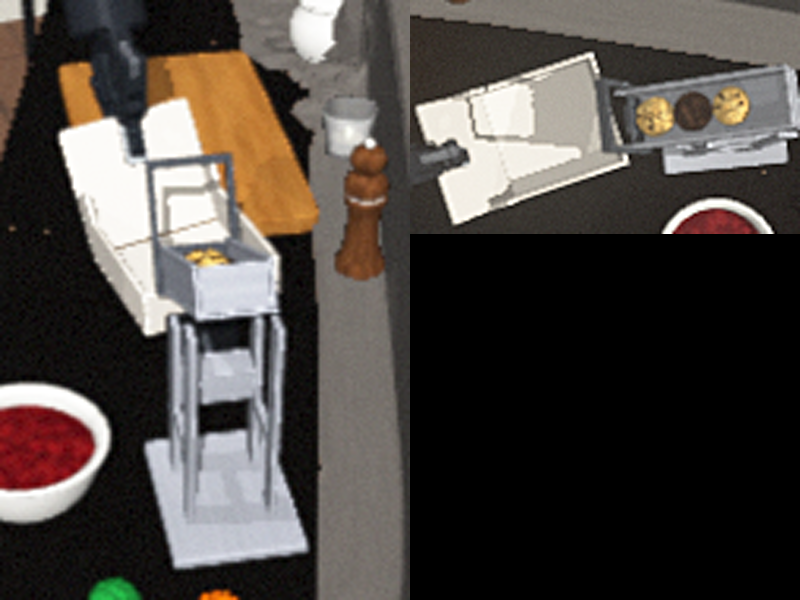

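```bash
python3 - <<'E'
from h import *
t=lambda x,y,z: atz("top",(x-410)/2.6+240,y/2.6+160,z)
z0=.162-.078
D=[t(418,105,z0+.102),t(460,222,z0+.102),t(590,55,z0+.045),t(627,163,z0+.045)]
a=(D[0]+D[1])/2;b=(D[2]+D[3])/2;d=(b-a)[:2];L=np.hypot(*d)
print(np.round(D,3),L,np.linalg.norm(D[2]-D[3]),'az',np.degrees(np.arctan2(d[1],d[0])),'az edges',[np.degrees(np.arctan2(*( (e)[[0,1]]*[-1,1])))for e in (D[1]-D[0],D[3]-D[2])],'O',b[:2]-.069*d/L)
p=np.array([.472,-.026]);h=np.array([.276,-.961]);print('O exp',p+.114*h)
E
```

```text
[[ 0.525  0.007  0.186]
 [ 0.404 -0.037  0.186]
 [ 0.588 -0.177  0.129]
 [ 0.469 -0.217  0.129]] 0.19297787229330357 0.12593045290786908 az -70.60471128632693 az edges [np.float64(110.26749521126179), np.float64(108.48893275611621)] O [ 0.50569896 -0.13197895]
O exp [ 0.503464 -0.135554]
```

```bash
python3 - <<'E'
from h import *
u=np.array([.0957,-.995]);n=np.array([.995,.0957]);l=np.array([.5136,-.2255])
for x,y in ((245,320),(250,390),(605,355)):
    w=atz("top",305+x/7.5,175+y/7.5,.01); print(w.round(3),'chute',(w[:2]-l)@u,(w[:2]-l)@n)
# side composite f: scale 600/190=3.158
for x,y in ((175,467),(190,515),(270,507),(255,455),(150,445),(262,435),(305,548),(178,562)):
    w=atz("side",230+x/3.158,150+y/3.158,.01); print((x,y),w.round(3),'chute',((w[:2]-l)@u).round(3),((w[:2]-l)@n).round(3))
E
python3 -m creep '[[[0,7,10],0],[[0,7,10],0],[[0,7,9],0],[[2,-10,7],0],[[3,-12,9],0],[[2,-6,4],0],[[0,0,0],0]]' >/dev/null
python3 -c "from h import *; show(); go((.478,-.084,.126))"
```

```text
[ 0.492 -0.276  0.01 ] chute 0.0481168642642818 -0.026035693783690327
[ 0.463 -0.278  0.01 ] chute 0.04702711763023148 -0.05545722111446561
[ 0.478 -0.426  0.01 ] chute 0.1965178648902654 -0.054494238847068874
(175, 467) [ 0.492 -0.31   0.01 ] chute 0.082 -0.029
(190, 515) [ 0.5  -0.37  0.01] chute 0.143 -0.028
(270, 507) [ 0.567 -0.366  0.01 ] chute 0.145 0.039
(255, 455) [ 0.562 -0.3    0.01 ] chute 0.079 0.041
(150, 445) [ 0.473 -0.28   0.01 ] chute 0.05 -0.046
(262, 435) [ 0.571 -0.275  0.01 ] chute 0.054 0.053
(305, 548) [ 0.588 -0.417  0.01 ] chute 0.197 0.056
(178, 562) [ 0.486 -0.424  0.01 ] chute 0.195 -0.047
t 14.62 p [ 0.475 -0.06   0.126] q [ 0.54  0.61 -1.08  2.19  1.21  1.28  0.56] F [-1.1  1.3 -2.5] w 0.0067
 tool x [-0.962 -0.273 -0.004] y [-0.222  0.792 -0.569] z [ 0.158 -0.547 -0.822] tilt 34.7 az -73.9
-> (0.478, -0.084, 0.126) tool mm [  3.5 -20.   13.4] rows 0.6
```

```bash
for i in 1 ; do python3 -m creep '[[[1,-4.9,3.3],0],[[1,-4.9,3.3],0],[[0,0,0],0],[[0,0,0],0]]' | grep -E "eef|force"; done
python3 -m creep '[[[1,-4.9,3.3],0],[[1,-4.9,3.3],0],[[0,0,0],0],[[0,0,0],0]]' | grep -E "eef|force"
python3 -m creep '[[[0,0,0],0],[[0,0,0],0],[[0,0,0],0]]' | grep -E "eef|force"
python3 - <<'E'
from h import *; show()
g=optics.grab_frame("side");f=optics.grab_frame("top")
cv2.imwrite("pics/g.png",np.vstack([cv2.resize(f[160:240,255:405],(600,320),interpolation=cv2.INTER_CUBIC),cv2.resize(g[190:260,240:390],(600,280),interpolation=cv2.INTER_CUBIC)]))
E
```

```text
eef_pos: [0.476, -0.0715, 0.126]
wrist_force: [-1.1, 1.7, -3.7]
eef_pos: [0.4773, -0.0818, 0.1257]
wrist_force: [-1.2, 7.5, -3.6]
eef_pos: [0.4773, -0.0817, 0.1255]
wrist_force: [-1.6, 7.1, -3.4]
t 15.53 p [ 0.477 -0.082  0.126] q [ 0.59  0.6  -1.08  2.19  1.23  1.26  0.6 ] F [-1.6  7.1 -3.4] w 0.0068
 tool x [-0.961 -0.276 -0.005] y [-0.225  0.794 -0.565] z [ 0.16  -0.542 -0.825] tilt 34.4 az -73.6
```

View pics/g.png

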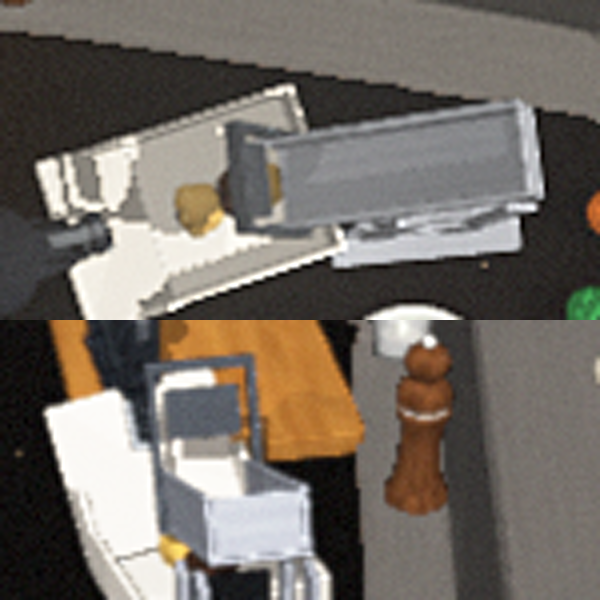

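```bash
python3 -m creep '[[[0,0,0],0],[[0,0,0],0],[[0,0,0],0],[[0,0,0],0],[[0,0,0],0],[[0,0,0],0],[[0,0,0],0],[[0,0,0],0]]' | grep -E "eef|force"
python3 - <<'E'
from h import *; show()
g=optics.grab_frame("side");f=optics.grab_frame("top")
cv2.imwrite("pics/h.png",np.vstack([cv2.resize(f[160:240,255:405],(600,320),interpolation=cv2.INTER_CUBIC),cv2.resize(g[190:260,240:390],(600,280),interpolation=cv2.INTER_CUBIC)]))
E
```

```text
eef_pos: [0.4771, -0.082, 0.125]
wrist_force: [-0.4, 6.3, -6.3]
t 16.3 p [ 0.477 -0.082  0.125] q [ 0.59  0.6  -1.08  2.19  1.23  1.25  0.6 ] F [-0.4  6.3 -6.3] w 0.0068
 tool x [-0.961 -0.275 -0.004] y [-0.225  0.794 -0.564] z [ 0.159 -0.542 -0.825] tilt 34.4 az -73.7
```

View pics/h.png

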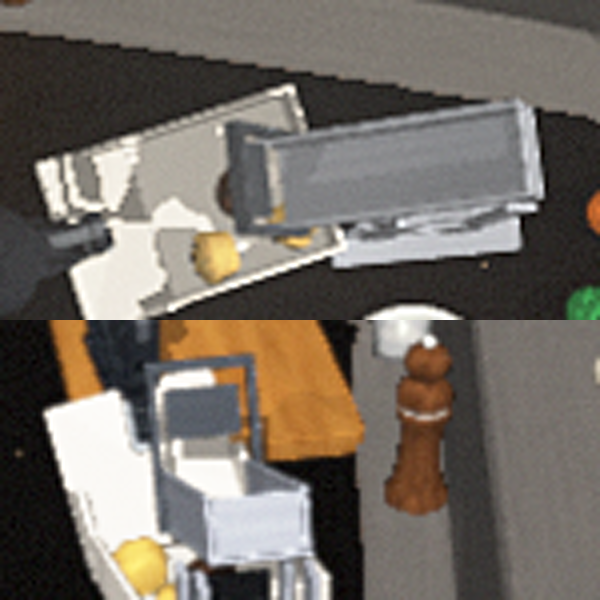

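```bash
python3 -m creep '[[[-1,4,-3],0],[[-1.8,8.1,-5.6],0],[[-2,10,-7],0],[[-2,10,-7],0],[[-2,10,-7],0],[[-2,10,-7],0],[[-2,10,-7],0],[[-1,4,-3],0]]' | grep -E "eef|force"
python3 - <<'E'
from h import *; show(); go((.472,.01,.165),(.51,.28,.15),(.51,.28,.104))
from sim import *
q=np.array(bot.get_state()['q']); run(q,[(.472,.01,.165),(.51,.28,.15),(.51,.28,.1)])
g=optics.grab_frame("side");f=optics.grab_frame("top")
cv2.imwrite("pics/i.png",np.vstack([cv2.resize(f[150:240,230:400],(600,318),interpolation=cv2.INTER_CUBIC),cv2.resize(g[180:260,230:380],(525,280),interpolation=cv2.INTER_CUBIC).copy() if 0 else cv2.resize(g[170:250,230:400],(600,282),interpolation=cv2.INTER_CUBIC)]))
E
```

```text
eef_pos: [0.4689, -0.0005, 0.1273]
wrist_force: [0.8, -0.5, -3.9]
t 17.07 p [ 0.469 -0.001  0.127] q [ 0.41  0.63 -1.1   2.16  1.16  1.35  0.48] F [ 0.8 -0.5 -3.9] w 0.0073
 tool x [-0.961 -0.276 -0.005] y [-0.224  0.79  -0.57 ] z [ 0.161 -0.547 -0.822] tilt 34.8 az -73.6
-> (0.472, 0.01, 0.165) tool mm [ -6.  -13.9 -36.2] rows 1.0
-> (0.51, 0.28, 0.15) tool mm [-111.   213.4 -129.2] rows 6.7
-> (0.51, 0.28, 0.104) tool mm [ 0.2 26.2 37.8] rows 1.1
[0.47 0.01 0.17] q [ 0.33  0.6  -1.13  2.18  1.08  1.38  0.41] err 0.0 margin 0.26
[0.51 0.28 0.15] q [-0.19  0.84 -1.03  1.76  1.01  1.63  0.27] err 0.0001 margin 0.27
[0.51 0.28 0.1 ] q [-0.21  0.9  -1.    1.79  1.06  1.58  0.21] err 0.0 margin 0.37
```

View pics/i.png

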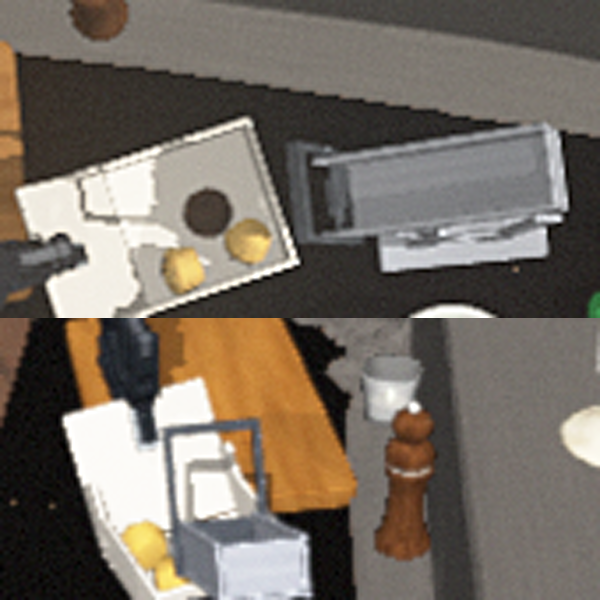

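```bash
python3 -m creep '[[[-1,-2.5,-6],0],[[-2,-4.5,-12],0],[[-2,-4.5,-12],0],[[-1,-2.4,-6.2],0],[[-4,7,-4],0],[[-8,15,-9],0],[[-11,21,-13],0],[[-12,24,-14.5],0]]' | grep -E "eef|force"
python3 -m creep '[[[-12,24,-14.5],0],[[-12,24,-14.5],0],[[-12,24,-14.5],0],[[-12,24,-14.5],0],[[-11,21,-13],0],[[-9,16,-10],0],[[-5,9,-5],0],[[-2,4,-3],0]]' | grep -E "eef|force"
python3 -m creep '[[[0,3,4],0],[[0,5,7],0],[[0,0,0],0]]' | grep -E "eef|force"
python3 -c "from h import *; show(); go((.51,.28,.106))"
```

```text
eef_pos: [0.4841, 0.0928, 0.16]
wrist_force: [0.4, -0.2, -3.8]
eef_pos: [0.5091, 0.2799, 0.1496]
wrist_force: [0.0, -0.4, -3.5]
eef_pos: [0.509, 0.2757, 0.1346]
wrist_force: [-0.4, -0.9, -4.7]
t 18.75 p [0.509 0.276 0.135] q [-0.15  0.84 -1.03  1.74  1.04  1.64  0.33] F [-0.4 -0.9 -4.7] w 0.0065
 tool x [-0.962 -0.272 -0.001] y [-0.223  0.79  -0.572] z [ 0.156 -0.55  -0.82 ] tilt 34.9 az -74.1
-> (0.51, 0.28, 0.106) tool mm [-2.1 19.5 21.2] rows 0.7
```

```bash
python3 -m creep '[[[0,3.4,4.9],0],[[0,3.4,4.9],0],[[0,2.9,4.1],0],[[0,1.7,2.5],0],[[0,0,0],0]]' | grep -E "eef|force"
for i in 1 2 3; do python3 -m creep '[[[0,1.1,1.7],0],[[0,0,0],0],[[0,0,0],0]]' | grep -E "eef|force"; done
```

```text
eef_pos: [0.5092, 0.2776, 0.1156]
wrist_force: [-0.5, 0.6, -3.2]
eef_pos: [0.5094, 0.2782, 0.1146]
wrist_force: [-0.6, 0.1, -3.8]
eef_pos: [0.5094, 0.278, 0.1124]
wrist_force: [0.1, -0.8, -3.4]
eef_pos: [0.5094, 0.2779, 0.1103]
wrist_force: [-0.2, -0.3, -4.4]
```

```bash
for i in 1 2 3 ; do python3 -m creep '[[[0,1.1,1.7],0],[[0,0,0],0],[[0,0,0],0]]' | grep -E "eef|force"; done
```

```text
eef_pos: [0.5094, 0.2779, 0.1083]
wrist_force: [0.3, 0.1, -4.1]
eef_pos: [0.5095, 0.2778, 0.1063]
wrist_force: [0.3, 0.2, -3.3]
eef_pos: [0.5096, 0.2779, 0.1049]
wrist_force: [0.1, 0.3, -0.4]
```

```bash
python3 -m creep '[[[0,0.9,1.2],0],[[0,0,0],0],[[0,0,0],0]]' | grep -E "eef|force"
python3 -m creep '[[[0,0,0],0],[[0,0,0],0],[[0,0,0],0]]' 0 20 | grep -E "eef|force|width"
python3 -m creep '[[[0,0,0],0],[[0,0,0],0],[[0,0,0],0],[[0,0,0],0]]' 30 | grep -E "eef|force|width"
python3 -m creep '[[[0,0,0],0],[[0,0,0],0],[[0,0,0],0],[[0,0,0],0],[[0,0,0],0]]' 75 | grep -E "eef|force|width"
```

```text
eef_pos: [0.5097, 0.2782, 0.1044]
wrist_force: [-1.1, 1.7, 5.9]
eef_pos: [0.5097, 0.2782, 0.1044]
wrist_force: [-1.0, 1.4, 4.7]
gripper_width: 0.0065
eef_pos: [0.5096, 0.2775, 0.1027]
wrist_force: [0.2, -0.2, 0.8]
gripper_width: 0.0255
eef_pos: [0.5095, 0.2778, 0.1029]
wrist_force: [0.4, -0.0, -0.1]
gripper_width: 0.0643
```

Released. Retreat straight back along the tool axis, then look.

```bash
python3 -m creep '[[[0,0,-15],0],[[0,0,-25],0],[[0,0,-30],0],[[0,0,-30],0],[[0,0,-30],0],[[0,0,-30],0],[[0,0,0],0],[[0,0,0],0]]' | grep -E "eef|force"
python3 - <<'E'
from h import *; show()
g=optics.grab_frame("side");f=optics.grab_frame("top")
cv2.imwrite("pics/j.png",np.vstack([cv2.resize(f[145:285,100:400],(640,299),interpolation=cv2.INTER_CUBIC),cv2.resize(g[130:340,200:410],(300,300),interpolation=cv2.INTER_CUBIC) if 0 else cv2.resize(g[140:270,210:487],(640,300),interpolation=cv2.INTER_CUBIC)]))
E
```

```text
eef_pos: [0.4831, 0.3677, 0.2366]
wrist_force: [-0.4, -0.4, -0.8]
t 22.58 p [0.483 0.368 0.237] q [-0.29  0.79 -1.08  1.54  0.94  1.81  0.36] F [-0.4 -0.4 -0.8] w 0.0643
 tool x [-0.961 -0.276 -0.006] y [-0.224  0.793 -0.567] z [ 0.162 -0.544 -0.824] tilt 34.6 az -73.4
```

View pics/j.png

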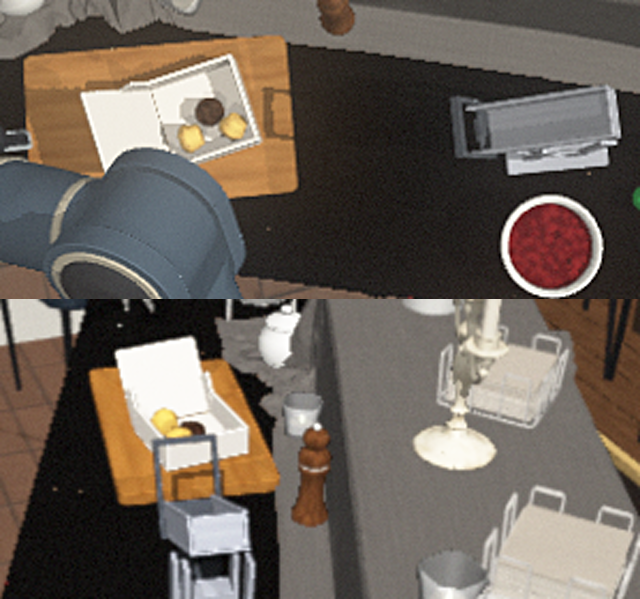

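The dish sits flat on the board. All three muffins are in it: two golden at about (190,137) and (233,125), the dark one at (210,110). The gripper is clear at the left edge (15,140), and the mill, tealight and jam bowl are in place.

```bash
python3 -c "from rig import job_done; print(job_done())"
```

```text
the job is handed in; nothing more can be done
None
```

The three muffins are in the dish, and the dish is back down on the wooden board with the gripper open and clear. I handed the job in at about 22.6 s of the 51 s allowed.

- **Tilting the tool:** the moves offer no tilt command, so I drove the wrist against its joint limit, which tilted the tool about 35° to match the back panel. I then gripped the panel at its middle with up to 100 N.
- **Pushing the paddle:** I held the rim about 45 mm below the lip and pushed the paddle in with the front wall. The force along the push read about 7 N, more than the 2 to 4 N spring alone, so the paddle was probably at its stop.
- **Placing:** I backed the dish clear, carried it to the board, lowered it until the wrist force showed contact (about 6 N at most) and let go.

**Last checks:** the final pictures show the dish sitting flat on the board with two golden muffins and one dark one inside, and the chute empty. The pepper mill, tealight and jam bowl look unmoved. The wrist force was back near zero after the release.

**What did not match:** the dish's heading was about 13° off the chute's direction during the push, because the tool's direction drifted when joints hit their limits on the way to the dish. The gate still opened and all three muffins came out.

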